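Shift the roller mixer's gated speed lever to the triangle slot

ROBOT

A 7-joint arm with a two-finger parallel gripper is mounted at the origin on a cart in front of the work surface, level with it; the furniture and walls round the work are solid. World frame = base frame: x ahead of the robot, y to its left, z up, the work surface at z = 0. Lengths are in m, angles in rad, forces in N, time in s.
With the tool pointing down it reaches from about 0.35 to 0.9 m from the base axis. Payload 8.1 kg.
Tool frame: the origin (TCP) lies midway between the tips of the shut fingers; the grasp point (between the pads) lies 19 mm behind it; y points along the fingers, z is the direction in which the jaws open and shut, and the axes are right-handed (so a half turn about y gives the same grasp; the last joint's range is limited). The gripper opens to 85 mm and grips with 20 to 120 N. Pads are 22 mm wide; open, the fingers measure 114 mm over their backs; the gripper's body (76 mm by 85 mm) begins 54 mm behind the grasp point. The pads swing forward as they close: fully open they stand 13 mm farther back than shut.
Start: joints at [-1.342, 0.434, 0.025, 1.573, -0.012, 1.134, -0.075], TCP at [0.204, 0.591, 0.231] pointing down, gripper open.
Joint ranges: [-2.62, 2.62], [-0.44, 2.09], [-1.27, 1.32], [0.08, 2.57], [-1.32, 4.46], [0.12, 2], [-2.74, 2.74]. Speed limits (rad/s): [2.22, 2.22, 3.01, 3.01, 3.14, 3.14, 3.14].

INTERFACE

Orientations are given as a rotation vector (axis times angle).
In Python, from plant import bot gives the robot as it stands. Calls block until the motion is done:
- bot.movep(position, orientation): joint-space move of the TCP to a pose.
- bot.movel(position, rot=None, speed=0.15, force_limit=None): straight line of the TCP; rot=None keeps the orientation; speed is the mean speed in m/s. With force_limit (N) it stops when the force on the tool has changed by that much, and returns True; else False.
- bot.set_joints(angles): joint-space move.
- bot.release() and bot.grasp(strength=None): open the fingers fully, or close them until they stop; strength is the grip in N (None keeps the last).
- bot.wait(seconds).
- bot.inverse_kinematics(position, orientation): joint angles nearest the present ones, or None.
- bot.get_state(): the state.
- bot.grab_frame(name): name is "scene" or "top" or "wrist"; returns the picture (420x560x3 uint8, red, green, blue); there is no depth.
- bot.camera_info(name): a dict with "vfov" (degrees; the focal length in pixels is half the picture's height over the tangent of half this angle, whatever the lens; pixels are square), "cx", "cy" (the principal point, pixels), "extrinsics" (4x4, takes a point from camera to world coordinates); the wrist camera has in their place "mount" (4x4, takes a point from camera to tool coordinates, whose origin is the TCP and whose axes are the tool frame's). Camera axes: x right, y up, looking along -z (the intrinsics and any distortion apply to the point x, -y, -z); pixel columns grow to the right and rows downward; lengths in m; the calibration is good to about 2 mm. A picture is of the moment at which its call begins: read the wrist's pose just before it. camera_info takes no time and is no camera call.
A pose or a line that the arm cannot do raises bot.IKError and nothing moves.
- bot.job_done(): hands the job in, once; it reports no verdict.
The state is a dict: "time": time; "qpos": joint angles; "dq": joint speeds; "joint_torque": joint torques, N m; "eef_pos": TCP position; "tcp_rot": TCP orientation; "contact_force": force on the tool from outside, world axes, zero at the start; "moment": the same for the moment, N m; "grip_width": finger opening in m.
Only numpy, scipy, OpenCV 4.12 (cv2) and the standard library are available. Lean on these libraries where they do the work, as an engineer would, in place of code of your own. Each camera call takes 0.05 s, during which the arm holds its last target.

TASK

Set the tube roller's speed: push the ball-topped lever with the fingers out of its slot, across the gate's middle lane, and fully home into the corner slot that has the triangular tag beside it. Do not run it into any of the other three tagged slots on the way, and push it gently, without gripping it. Leave everything around the machine where it stands.

Things in the scene. Friction and masses are not known exactly. Their poses are not given: they have to be found in the camera images.
- roller_mixer: Grey tube roller mixer, fixed to the bench, turned up to 0.3 rad about z. Origin: on the bench under the lever gate's centre; x points to the rollers behind, y left, z up. Selector housing 158 (x) by 190 (y) mm round the origin, top 70 mm above the bench; the roller bed behind covers x 73 to 223 mm, y +-108 mm, up to about 105 mm high with its tubes.
- gate (a point): Centre of the steel gate plate, flush with the housing top, axes as the mixer. Double H: three slots along x at y = -26, 0, +26 mm, from x = -26 to +26 mm (stem centre line), joined only by one cross lane along y at x = 0. Slots and lane are 15 mm wide, the stem 10 mm; the webs between have rounded ends and stop the stem.
- selector: The lever: 10 mm steel stem with a black ball on top. Origin: its two-way pivot, 10 mm above the bench under the gate's centre; its z runs up the stem to the ball's centre, 145 mm away. It tips freely along the gate and stays where it is left: friction of 1 to 2 N at the ball, no spring, no detent. It starts at or near the front (-x) end of the middle slot.
- selector_knob (a point): Centre of the lever's black ball, 36 mm in diameter. In the mixer's frame, mm: about (-58..-49, 0, 143..146) at the start; (0, 0, 155) in the middle of the cross lane; (0, +-58, 143) at the lane's ends; (+-54, +-54, 134) fully home in a corner slot, with about 6 mm of side play.
- tag_triangle: Black flat triangular tag, sides about 35 mm, 4 mm thick, fixed on the housing top; marks the wanted slot. Origin: centre of its underside, 70 mm above the bench. The four tags lie just outside the gate's corners, at (+-54, +-54) mm in the mixer's frame, in an order that varies; the ball of a lever fully home in a corner slot is straight above that slot's tag.
- tag_disc: Black round tag, 33 mm in diameter, 4 mm thick, beside another corner slot. Origin: centre of its underside.
- tag_square: Black square tag, 30 mm, 4 mm thick, beside another corner slot. Origin: centre of its underside.
- tag_cross: Black cross-shaped tag, 34 mm, arms 9 mm wide, 4 mm thick, beside another corner slot. Origin: centre of its underside.
- small_bottle: Bystander: loose white bottle with red cap, 45 mm diameter, 88 mm high, to the left of the mixer. Origin: centre of its underside.
- white_bottle: Bystander: loose white bottle with blue cap, 52 mm diameter, 110 mm high, to the left of the mixer. Origin: centre of its underside.
- dish: Bystander: loose round steel dish, 69 mm diameter, 20 mm high, to the right of the mixer. Origin: centre of its underside.
- marker: Bystander: loose marker pen lying along y in front of the mixer, 17 x 135 x 16 mm. Origin: centre of its underside.
- bench_timer: Bystander: loose bench timer, 58 x 66 x 18 mm, on the right. Origin: centre of its underside.
- cap_pack: Bystander: loose red pack, 58 x 82 x 49 mm, on the left. Origin: centre of its underside.

How it is judged:
By the outcome, as a careful person would: the job done as asked, in the order asked, and still so for the second after the job is handed in, with the robot touching nothing.
It also fails if it takes over 45 s, if anything falls off the work surface, if the arm or the gripper's body presses on something with over 40 N, if the wrist force passes 120 N, or if a joint passes its speed limit or range.

## Working session

There is one attempt and no reset: what is moved stays moved. The work goes in short steps, each a Python script; the robot and the scene stay as the last script left them, time stands still between calls to the robot, and variables do not carry over. Pictures are saved under pics/ and viewed, and the job is handed in when it is done.

```bash
mkdir -p pics; ls; python3 - <<'E'
from plant import bot
import cv2
s=bot.get_state();print({k:s[k] for k in('time','eef_pos','tcp_rot','grip_width','contact_force')})
for n in("scene","top","wrist"):
    print(n,bot.camera_info(n))
    cv2.imwrite(f"pics/{n}0.png",bot.grab_frame(n)[:,:,::-1])
E
```

```text
pics
{'time': 0.0, 'eef_pos': array([0.20347385, 0.5904072 , 0.23052148]), 'tcp_rot': array([-1.55668476,  0.26056831, -0.26037904]), 'grip_width': 0.08526886115327247, 'contact_force': array([-1.64219494, -0.53799627, -0.09925233])}
scene {'vfov': 53.97808764763936, 'cx': 273.54796531653886, 'cy': 212.87085548429127, 'extrinsics': array([[ 0.88367146,  0.24185136, -0.40079006,  0.04629979],
       [-0.467582  ,  0.41547987, -0.78022019, -0.96054009],
       [-0.02217712,  0.87686053,  0.48023305,  0.66426762],
       [ 0.        ,  0.        ,  0.        ,  1.        ]])}
top {'vfov': 50.619302610802734, 'cx': 277.18908395332664, 'cy': 206.07570389816178, 'extrinsics': array([[ 0.02684865,  0.98133375, -0.19042904,  0.33234416],
       [-0.9996351 ,  0.02692245, -0.0022    , -0.03649975],
       [ 0.00296788,  0.19041862,  0.9816985 ,  1.15257831],
       [ 0.        ,  0.        ,  0.        ,  1.        ]])}
wrist {'vfov': 68.83835791532235, 'cx': 279.08438206074214, 'cy': 208.74680500605334, 'mount': array([[ 9.45356560e-04, -9.55991863e-01, -2.93391657e-01,
        -7.56568880e-02],
       [-1.94484088e-04,  2.93391606e-01, -9.55992326e-01,
        -1.44007926e-01],
       [ 9.99999534e-01,  9.60813626e-04,  9.14344741e-05,
        -9.32056496e-04],
       [ 0.00000000e+00,  0.00000000e+00,  0.00000000e+00,
         1.00000000e+00]])}
```

View pics/scene0.png

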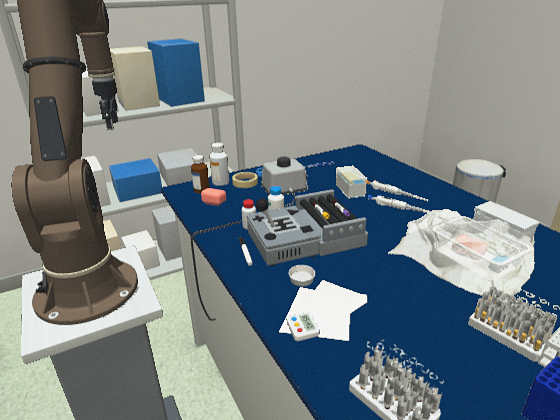

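View pics/top0.png

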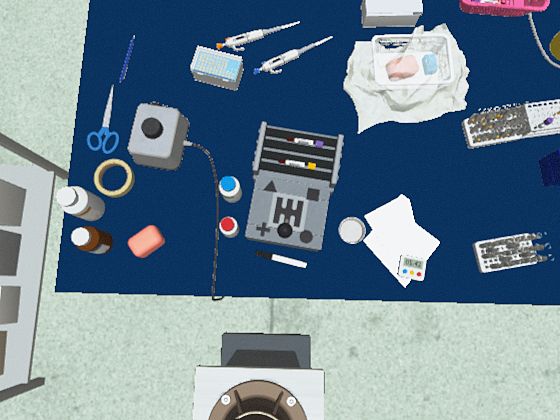

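The triangle tag appears at top-view pixel (269,185), which is the rear-left corner. The square is at (314,194), the cross at (263,230) and the disc at (305,237). The ball is near (285,231). Next I'll zoom in and measure.

```bash
cat > h.py <<'E'
import numpy as np, cv2
def ray(info,u,v,E=None):
    E=info['extrinsics'] if E is None else E
    f=210/np.tan(np.radians(info['vfov']/2))
    d=E[:3,:3]@np.array([(u-info['cx'])/f,-(v-info['cy'])/f,-1.]); return E[:3,3],d
def onz(info,u,v,z):
    o,d=ray(info,u,v); return o+d*(z-o[2])/d[2]
def proj(info,p):
    E=info['extrinsics'];f=210/np.tan(np.radians(info['vfov']/2))
    c=E[:3,:3].T@(np.asarray(p)-E[:3,3]); return info['cx']+f*c[0]/-c[2], info['cy']-f*c[1]/-c[2]
E
python3 - <<'E'
import cv2,numpy as np
from h import *
im=cv2.imread('pics/top0.png'); 
c=im[150:290,210:350]; cv2.imwrite('pics/top_crop.png',cv2.resize(c,(588,588),interpolation=cv2.INTER_CUBIC))
s=cv2.imread('pics/scene0.png')[170:280,230:380]; cv2.imwrite('pics/sc_crop.png',cv2.resize(s,(750,550),interpolation=cv2.INTER_CUBIC))
from plant import bot
I=bot.camera_info('top')
g=im.max(2); m=(g<75).astype(np.uint8)
n,l,st,ce=cv2.connectedComponentsWithStats(m[150:290,210:350])
for i in range(1,n):
    if st[i,4]>25: 
        u,v=ce[i]+[210,150]; print(st[i],(u,v).__repr__(),onz(I,u,v,.074).round(4))
E
```

```text
[  43    0   81   37 1081] (np.float64(295.42645698427384), np.float64(165.46901017576317)) [ 0.647  -0.0772  0.074 ]
[ 78   0  48   9 217] (np.float64(317.9861751152074), np.float64(152.35944700460828)) [ 0.683  -0.1337  0.074 ]
[54 31 12 11 61] (np.float64(270.1475409836066), np.float64(187.01639344262296)) [ 0.5895 -0.0152  0.074 ]
[ 97  38  12  13 121] (np.float64(312.45454545454544), np.float64(193.9917355371901)) [ 0.5746 -0.121   0.074 ]
[ 63  48  30  29 381] (np.float64(287.8976377952756), np.float64(210.8057742782152)) [ 0.5304 -0.0608  0.074 ]
[ 67  70  15  18 174] (np.float64(284.3103448275862), np.float64(229.74137931034483)) [ 0.483  -0.0531  0.074 ]
[47 73 12 13 56] (np.float64(262.23214285714283), np.float64(228.67857142857144)) [0.4842 0.001  0.074 ]
[ 90  80  12  13 106] (np.float64(305.66037735849056), np.float64(236.1320754716981)) [ 0.4687 -0.1056  0.074 ]
[ 45 100  18  10 102] (np.float64(263.54901960784315), np.float64(254.2450980392157)) [ 0.4218 -0.0042  0.074 ]
```

View pics/top_crop.png

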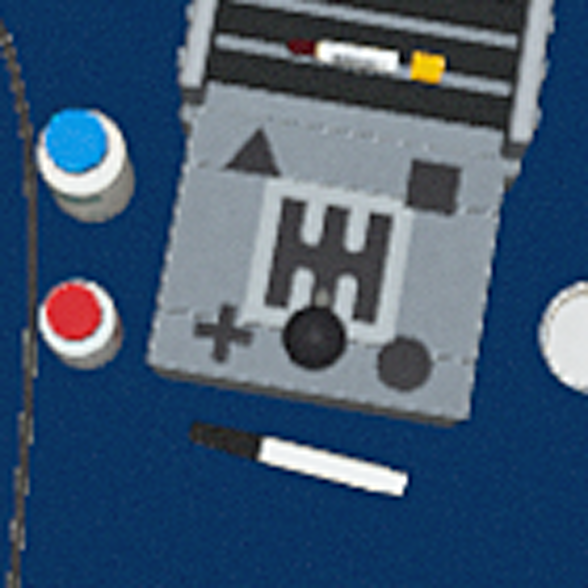

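View pics/sc_crop.png

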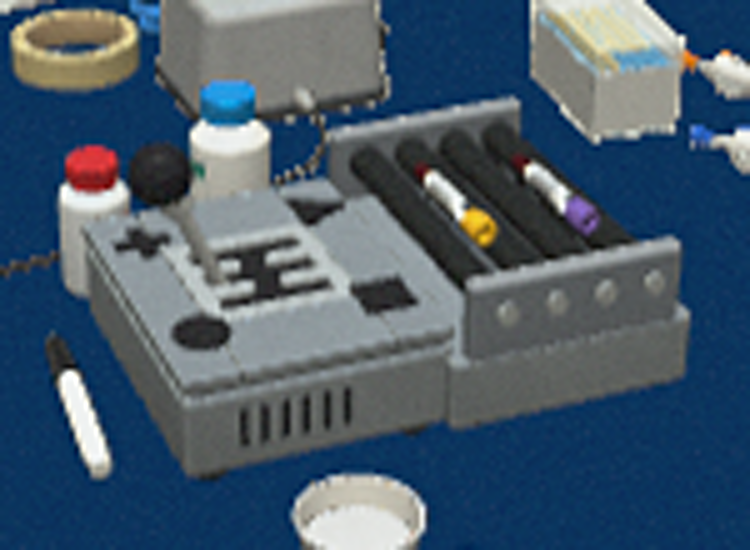

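Triangle = rear-left (+x, +y). Now I'll fit the mixer frame, triangulate the ball and check IK.

```bash
cat >> h.py <<'E'
from scipy.spatial.transform import Rotation as R
def rot(yaw):  # tool x along yaw dir, y down
    x=np.array([np.cos(yaw),np.sin(yaw),0]);y=np.array([0,0,-1.]);z=np.cross(x,y)
    return R.from_matrix(np.c_[x,y,z]).as_rotvec()
def tri(a,b):
    (o1,d1),(o2,d2)=a,b
    A=np.c_[d1,-d2]; t=np.linalg.lstsq(A,o2-o1,rcond=None)[0]
    p,q=o1+d1*t[0],o2+d2*t[1]; return (p+q)/2,np.linalg.norm(p-q)
def ball(im,box,thr=60):
    x0,y0,x1,y1=box; m=(im[y0:y1,x0:x1].max(2)<thr).astype(np.uint8)
    m=cv2.morphologyEx(m,cv2.MORPH_OPEN,cv2.getStructuringElement(2,(9,9)))
    c=max(cv2.findContours(m,0,1)[0],key=cv2.contourArea)
    (u,v),r=cv2.minEnclosingCircle(c); M=cv2.moments(c); return M['m10']/M['m00']+x0,M['m01']/M['m00']+y0,r
E
python3 - <<'E'
from h import *
from plant import bot
T=bot.camera_info('top');S=bot.camera_info('scene')
t=cv2.imread('pics/top0.png');s=cv2.imread('pics/scene0.png')
bt=ball(t,(272,215,300,245));bs=ball(s,(252,196,274,214))
print(bt,bs)
p,e=tri(ray(T,*bt[:2]),ray(S,*bs[:2]));print(p,e, onz(T,*bt[:2],.144))
# scene tags
m=(s.max(2)<75).astype(np.uint8);x0,y0=230,170
n,l,st,ce=cv2.connectedComponentsWithStats(m[170:280,230:380])
for i in range(1,n):
    if st[i,4]>20: print(st[i],onz(S,*(ce[i]+[x0,y0]),.074).round(4))
tags=np.array([[.588,-.0152],[.5746,-.121],[.4842,.001],[.4687,-.1056]])
loc=np.array([[54,54],[54,-54],[-54,54],[-54,-54]])/1e3
c=tags.mean(0);d=tags-c;yaw=np.arctan2((loc[:,0]*d[:,1]-loc[:,1]*d[:,0]).sum(),(loc*d).sum());print(c,yaw)
Rm=np.array([[np.cos(yaw),-np.sin(yaw)],[np.sin(yaw),np.cos(yaw)]])
print('ball in mixer',Rm.T@(p[:2]-c))
st=bot.get_state();print(R.from_rotvec(st['tcp_rot']).as_matrix().round(2))
for k in range(4):
    for pt in [(-.10,0),(0,-.06),(.03,.054)]:
        w=c+Rm@np.array(pt); print(k,pt,np.round(q,2) if (q:=bot.inverse_kinematics([*w,.14],rot(yaw+k*np.pi/2))) is not None else None)
E
```

```text
Traceback (most recent call last):
  File "h.py", line 22, in ball
    c=max(cv2.findContours(m,0,1)[0],key=cv2.contourArea)
ValueError: max() iterable argument is empty
```

```bash
sed -i 's/def ball(im,box,thr=60)/def ball(im,box,thr=60,k=7)/; s/(9,9)/(k,k)/' h.py
python3 - <<'E'
from h import *
from plant import bot
T=bot.camera_info('top');S=bot.camera_info('scene')
t=cv2.imread('pics/top0.png');s=cv2.imread('pics/scene0.png')
bt=ball(t,(272,215,300,245));bs=ball(s,(252,196,274,214),75,5)
print(bt,bs)
p,e=tri(ray(T,*bt[:2]),ray(S,*bs[:2]));print(p,e, onz(T,*bt[:2],.144))
m=(s.max(2)<75).astype(np.uint8);x0,y0=230,170
n,l,st,ce=cv2.connectedComponentsWithStats(m[170:280,230:380])
for i in range(1,n):
    if st[i,4]>20: print(st[i],onz(S,*(ce[i]+[x0,y0]),.074).round(4))
tags=np.array([[.588,-.0152],[.5746,-.121],[.4842,.001],[.4687,-.1056]])
loc=np.array([[54,54],[54,-54],[-54,54],[-54,-54]])/1e3
c=tags.mean(0);d=tags-c;yaw=np.arctan2((loc[:,0]*d[:,1]-loc[:,1]*d[:,0]).sum(),(loc*d).sum());print(c,yaw)
Rm=np.array([[np.cos(yaw),-np.sin(yaw)],[np.sin(yaw),np.cos(yaw)]])
print('ball in mixer',Rm.T@(p[:2]-c))
st=bot.get_state();print(R.from_rotvec(st['tcp_rot']).as_matrix().round(2))
for k in range(4):
    for pt in [(-.10,0),(0,-.06),(.03,.054)]:
        w=c+Rm@np.array(pt); q=bot.inverse_kinematics([*w,.14],rot(yaw+k*np.pi/2)); print(k,pt,None if q is None else np.round(q,2))
E
```

```text
(284.5, 234.0, 4.609872341156006) (261.3466076696165, 204.56489675516224, 6.589759349822998)
[ 0.4687019  -0.05471303  0.14329087] 0.010988393660995853 [ 0.46344959 -0.0526904   0.144     ]
[62 17 15 15 33] [0.674  0.0859 0.074 ]
[ 70  24  57  34 820] [ 0.6838 -0.062   0.074 ]
[ 25  29  14  13 137] [0.5311 0.0644 0.074 ]
[58 40 10  5 29] [ 0.5899 -0.023   0.074 ]
[23 46 11  6 29] [ 0.4855 -0.0079  0.074 ]
[ 43  48  23  13 101] [ 0.5295 -0.0739  0.074 ]
[70 56 13  7 57] [ 0.5742 -0.1279  0.074 ]
[35 63 11  7 56] [ 0.4693 -0.1131  0.074 ]
[ 9 67  8 10 42] [ 0.3922 -0.097   0.074 ]
[ 0.528875 -0.0602  ] -0.14236136871247923
ball in mixer [-0.06034286 -0.00310595]
[[ 0.95 -0.    0.33]
 [-0.33 -0.    0.95]
 [ 0.   -1.   -0.  ]]
0 (-0.1, 0) [-0.52  0.26  0.61  2.17 -0.21  0.77  1.66]
0 (0, -0.06) [-0.35  0.44  0.66  1.94 -0.34  0.87  1.91]
0 (0.03, 0.054) [-0.38  0.45  0.42  1.85 -0.23  0.88  1.58]
1 (-0.1, 0) [ 0.81  0.44 -1.05  2.08  0.49  0.9   2.48]
1 (0, -0.06) [-0.63  0.63  1.16  1.96 -0.69  1.01 -2.44]
1 (0.03, 0.054) [ 0.63  0.67 -1.07  1.77  0.66  1.1   2.33]
2 (-0.1, 0) [-0.82  0.36  1.04  2.19 -0.43  0.81 -1.22]
2 (0, -0.06) [-0.66  0.68  1.23  1.96 -0.75  1.06 -0.8 ]
2 (0.03, 0.054) [-0.67  0.56  0.88  1.88 -0.52  0.96 -1.27]
3 (-0.1, 0) [-0.68  0.3   0.83  2.18 -0.31  0.78  0.21]
3 (0, -0.06) [-0.53  0.52  0.94  1.96 -0.53  0.93  0.53]
3 (0.03, 0.054) [-0.54  0.49  0.67  1.87 -0.38  0.91  0.16]
```

Top and scene views disagree by about 7 mm in y, so I'll use the wrist camera to settle it.

```bash
cat >> h.py <<'E'
C=np.array([.528875,-.0602]);YAW=-.1424
def W(x,y,z,C=None,yaw=None):
    C=globals()['C'] if C is None else C; yaw=YAW if yaw is None else yaw
    return np.array([C[0]+np.cos(yaw)*x-np.sin(yaw)*y,C[1]+np.sin(yaw)*x+np.cos(yaw)*y,z])
def wristE(st,info):
    E=np.eye(4);E[:3,:3]=R.from_rotvec(st['tcp_rot']).as_matrix();E[:3,3]=st['eef_pos'];return E@info['mount']
E
python3 - <<'E'
from h import *
from plant import bot
bot.grasp(20)
bot.movep(W(-.03,0,.26),rot(YAW))
bot.wait(.2)
st=bot.get_state();im=bot.grab_frame('wrist')
np.savez('w1.npz',E=wristE(st,bot.camera_info('wrist')))
cv2.imwrite('pics/w1.png',im[:,:,::-1])
cv2.imwrite('pics/t1.png',bot.grab_frame('top')[:,:,::-1])
s=bot.get_state();print(s['time'],s['eef_pos'],s['qpos'],s['grip_width'],s['contact_force'])
E
```

```text
3.7417 [ 0.49922612 -0.05567352  0.25995717] [-0.57874545  0.23200574  0.72238931  1.86551643 -0.17081275  1.10663091
  1.63615423] -5.1579409291071326e-05 [0.02090753 0.14213499 0.31925469]
```

View pics/w1.png

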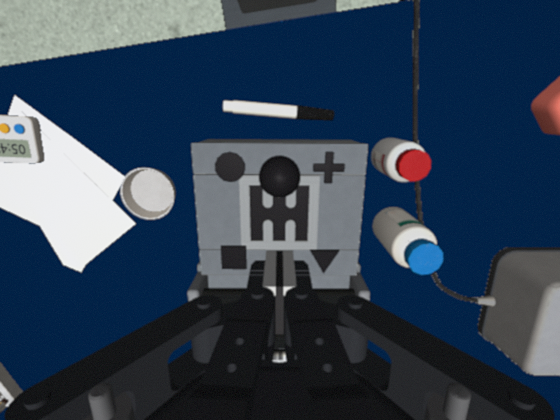

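View pics/t1.png

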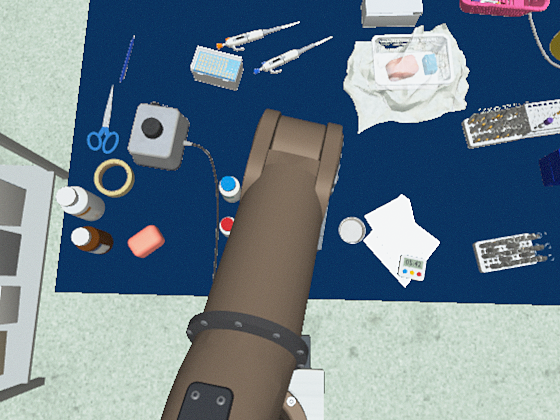

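The wrist view shows the triangle at (326,260), cross (328,167), disc (230,166), square (233,257) and ball (280,176). The arm hides the mixer from the top camera. Next I'll cast rays from the wrist picture.

```bash
python3 - <<'E'
from h import *
from plant import bot
I=bot.camera_info('wrist');I['extrinsics']=np.load('w1.npz')['E']
S=bot.camera_info('scene')
im=cv2.imread('pics/w1.png')
P={}
for n,b in dict(tri=(305,245,348,280),sq=(215,243,250,272),cross=(310,148,348,185),disc=(212,148,248,185)).items():
    x0,y0,x1,y1=b;m=(im[y0:y1,x0:x1].max(2)<75).astype(np.uint8)
    c=max(cv2.findContours(m,0,1)[0],key=cv2.contourArea);M=cv2.moments(c);u,v=M['m10']/M['m00']+x0,M['m01']/M['m00']+y0
    P[n]=onz(I,u,v,.074);print(n,(u,v),cv2.contourArea(c),P[n].round(4))
tags=np.array([P[k][:2] for k in('tri','sq','cross','disc')])
loc=np.array([[54,54],[54,-54],[-54,54],[-54,-54]])/1e3
c=tags.mean(0);d=tags-c;yaw=np.arctan2((loc[:,0]*d[:,1]-loc[:,1]*d[:,0]).sum(),(loc*d).sum());print(c,yaw,np.linalg.norm(d,axis=1))
b=ball(im,(255,152,305,197),60,9);print(b,onz(I,*b[:2],.144))
Rm=np.array([[np.cos(yaw),-np.sin(yaw)],[np.sin(yaw),np.cos(yaw)]]);print('ball mixer',Rm.T@(onz(I,*b[:2],.144)[:2]-c))
p,e=tri(ray(I,*b[:2]),ray(S,261.35,204.56));print('tri',p,e)
# finger tip pos check
print('tcp pix',proj(I,bot.get_state()['eef_pos']))
E
```

```text
tri (324.0232172470978, 257.20453289110003) 301.5 [ 0.5913 -0.0157  0.074 ]
sq (233.246138996139, 256.91698841698843) 518.0 [ 0.5757 -0.122   0.074 ]
cross (328.2256897331524, 167.24785165083674) 368.5 [ 0.4854 -0.0006  0.074 ]
disc (229.5428796223446, 166.54261736165748) 635.5 [ 0.4695 -0.106   0.074 ]
[ 0.53047603 -0.06108133] -0.14668974639372664 [0.07587089 0.07583204 0.07542565 0.07573985]
(279.3099436688709, 177.50526573597844, 27.573137283325195) [ 0.475284   -0.05261455  0.144     ]
ball mixer [-0.05583682  0.00030874]
tri [ 0.47572046 -0.05267049  0.14166725] 4.6935560605178494e-05
tcp pix (np.float64(280.2020221292016), np.float64(266.65406275650525))
```

Wrist and top agree: centre (0.5304, -0.0611), yaw -0.146, ball at (-56, 0) mm in the mixer frame. I'll turn the tool so the wrist camera looks from the mixer's left and keeps both the ball and the fingers in view, then descend in front of the ball.

```bash
cat >> h.py <<'E'
C=np.array([.5303,-.0610]);YAW=-.146
RT=rot(YAW-np.pi/2)
def M(p):
    p=np.asarray(p);d=p[:2]-C;c,s=np.cos(YAW),np.sin(YAW);return np.array([c*d[0]+s*d[1],-s*d[0]+c*d[1],p[2]])
def look(bot,n):
    st=bot.get_state();im=bot.grab_frame('wrist')[:,:,::-1];I=bot.camera_info('wrist');E=wristE(st,I)
    np.savez(n+'.npz',E=E);cv2.imwrite(f'pics/{n}.png',im)
    print('t',round(st['time'],2),'tcp mixer',M(st['eef_pos']).round(4),'F',st['contact_force'].round(2))
    I['extrinsics']=E;return im,I
E
python3 - <<'E'
from h import *
from plant import bot
bot.movep(W(-.105,0,.25),RT)
bot.movel(W(-.105,0,.137),speed=.12)
im,I=look(bot,'w2')
cv2.imwrite('pics/s2.png',cv2.resize(bot.grab_frame('scene')[150:300,200:400,::-1],(800,600)))
print('tcp px',proj(I,W(-.105,0,.137)),'ball px',proj(I,W(-.055,0,.144)), bot.get_state()['qpos'].round(2))
E
```

```text
t 6.29 tcp mixer [-1.046e-01 -1.000e-04  1.375e-01] F [ 0.11 -0.35  0.34]
tcp px (np.float64(280.2571085808834), np.float64(263.1983600276674)) ball px (np.float64(380.3807985594898), np.float64(269.548294795405)) [-0.75  0.32  0.93  2.2  -0.36  0.78  0.27]
```

View pics/w2.png

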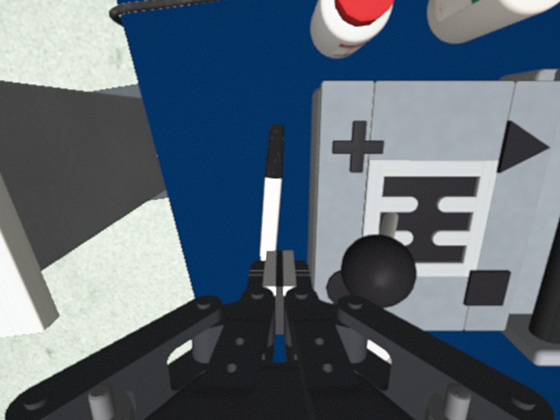

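View pics/s2.png

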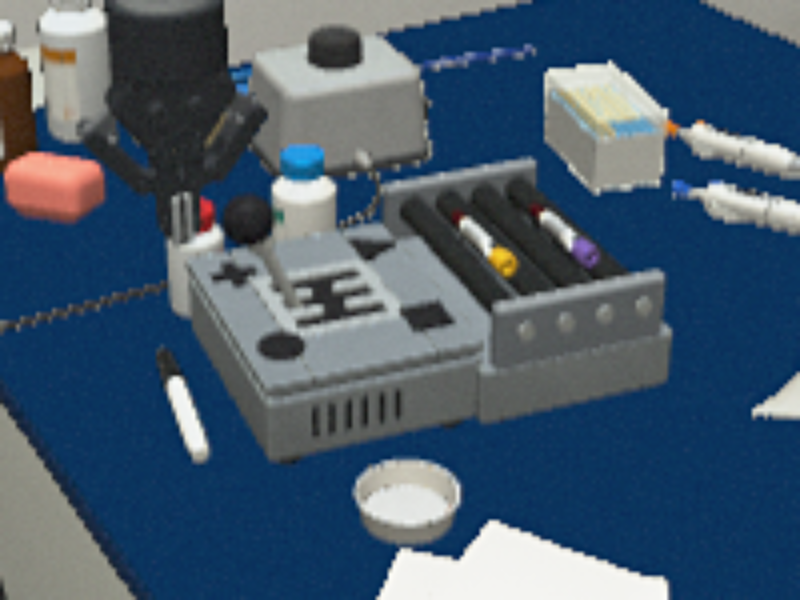

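The view is clear: the ball at (379,271) is within 2 px of the prediction, and the fingertips are at (280,262). The shut tips are about 14 mm thick. Pushing the ball along +x, short of the lane first.

```bash
python3 - <<'E'
from h import *
from plant import bot
print(bot.movel(W(-.040,0,.138),speed=.05,force_limit=12))
im,I=look(bot,'w3')
for x in(-.02,-.01,0): print(x,proj(I,W(x,0,.154)))
E
```

```text
False
t 7.84 tcp mixer [-0.04    0.      0.1381] F [-0.4   0.17  0.16]
-0.02 (np.float64(323.81592802989894), np.float64(279.4781498731129))
-0.01 (np.float64(345.0743066617554), np.float64(279.4553224750782))
0 (np.float64(366.33219066188616), np.float64(279.4324956081827))
```

View pics/w3.png

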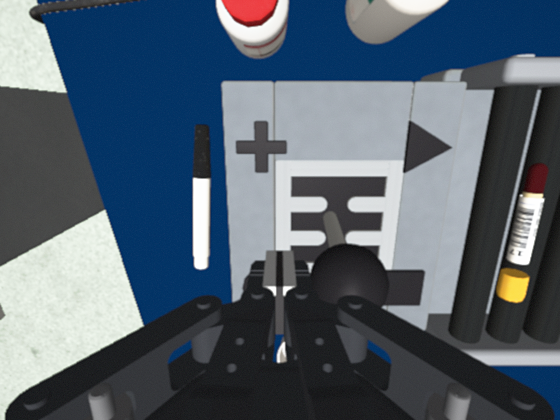

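The ball centre is at (349,283), so x ≈ -8 mm, and the TCP-to-ball offset is 32 mm. Pushing 8 mm more.

```bash
python3 - <<'E'
from h import *
from plant import bot
print(bot.movel(W(-.0325,0,.138),speed=.03,force_limit=12))
bot.movel(W(-.05,0,.138),speed=.1)
im,I=look(bot,'w4')
for x in(-.01,0,.01): print(x,proj(I,W(x,0,.155)))
E
```

```text
False
t 8.62 tcp mixer [-0.0502  0.0002  0.1381] F [ 1.44 -0.21  0.16]
-0.01 (np.float64(367.2579310005013), np.float64(280.8775630701366))
0 (np.float64(388.6498732939288), np.float64(280.8599608008883))
0.01 (np.float64(410.0420518429491), np.float64(280.8423583372379))
```

View pics/w4.png

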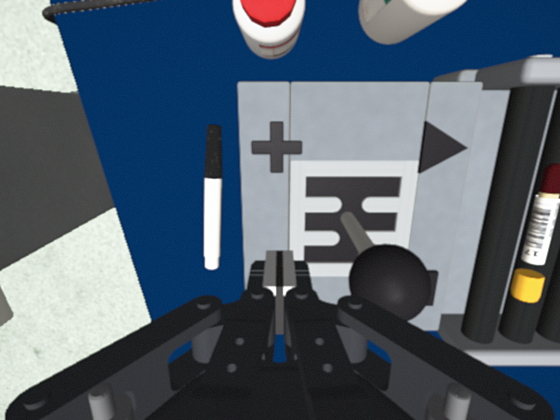

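The ball is at (390,283), x ≈ 0.5 mm, and the stem is in the cross lane. I'll lift, go to the ball's right side and push +y partway.

```bash
python3 - <<'E'
from h import *
from plant import bot
bot.movel(W(-.06,0,.225),speed=.25)
bot.movel(W(0,-.065,.225),speed=.25)
bot.movel(W(0,-.065,.137),speed=.15)
look(bot,'w5')
print(bot.movel(W(0,-.005,.137),speed=.05,force_limit=12))
im,I=look(bot,'w6')
for y in(.015,.025,.035): print(y,proj(I,W(0,y,.151)))
E
```

```text
t 10.4 tcp mixer [ 0.0003 -0.0648  0.1376] F [ 0.87 -0.83 -0.31]
False
t 11.8 tcp mixer [-1.00e-04 -5.20e-03  1.37e-01] F [0.62 0.23 0.03]
0.015 (np.float64(281.49295922858227), np.float64(238.06680922437045))
0.025 (np.float64(281.5151642096665), np.float64(217.32884521570136))
0.035 (np.float64(281.53833873484365), np.float64(195.68539200977304))
```

View pics/w5.png

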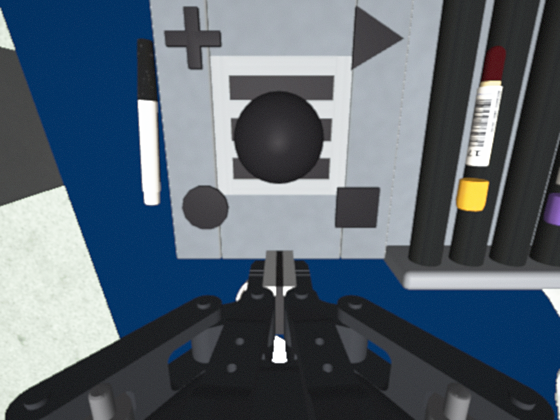

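View pics/w6.png

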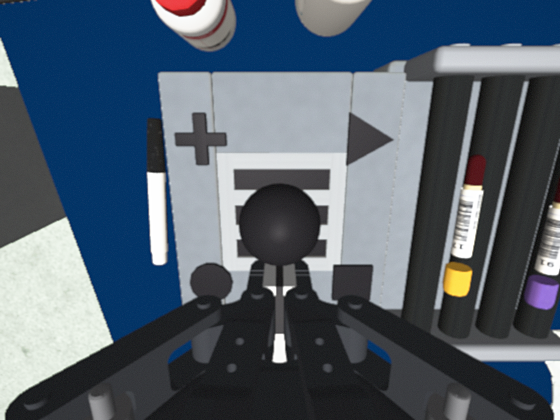

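The ball is at (280,224), so (0, +22) mm, with the offset at 27 mm. It's moving straight along the lane, so I'll continue to y ≈ 55.

```bash
python3 - <<'E'
from h import *
from plant import bot
print(bot.movel(W(0,.028,.131),speed=.04,force_limit=10))
im,I=look(bot,'w7')
for y in(.045,.055,.065): print(y,proj(I,W(0,y,.143)))
E
```

```text
False
t 12.84 tcp mixer [-0.      0.0279  0.1311] F [-0.55 -0.32  1.34]
0.045 (np.float64(281.3404516333768), np.float64(242.55074977932838))
0.055 (np.float64(281.36352428899824), np.float64(222.3339030526469))
0.065 (np.float64(281.3875832715748), np.float64(201.25281160281708))
```

View pics/w7.png

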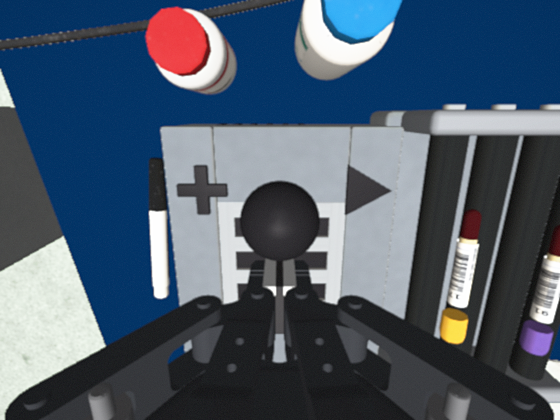

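The ball is at (280,220), so (0, +56) mm, in line with the left slot. Now around to its front, then push +x.

```bash
python3 - <<'E'
from h import *
from plant import bot
bot.movel(W(0,.01,.131),speed=.15)
bot.movel(W(-.03,.01,.225),speed=.25)
bot.movel(W(-.07,.055,.225),speed=.25)
bot.movel(W(-.07,.055,.131),speed=.15)
im,I=look(bot,'w8')
print(proj(I,W(0,.056,.143)))
print(bot.movel(W(-.012,.055,.126),speed=.05,force_limit=12))
im,I=look(bot,'w9')
for x in(.01,.02,.03): print(x,proj(I,W(x,.056,.141)))
E
```

```text
t 14.87 tcp mixer [-0.0694  0.0543  0.1314] F [ 0.01 -0.44  0.29]
(np.float64(425.006358050079), np.float64(271.46321681466156))
False
t 16.23 tcp mixer [-0.0121  0.055   0.126 ] F [-0.38  0.8   0.35]
0.01 (np.float64(328.0183082247338), np.float64(276.57320346751))
0.02 (np.float64(349.18121167948243), np.float64(276.553313566705))
0.03 (np.float64(370.3441682968415), np.float64(276.5334236159353))
```

View pics/w8.png

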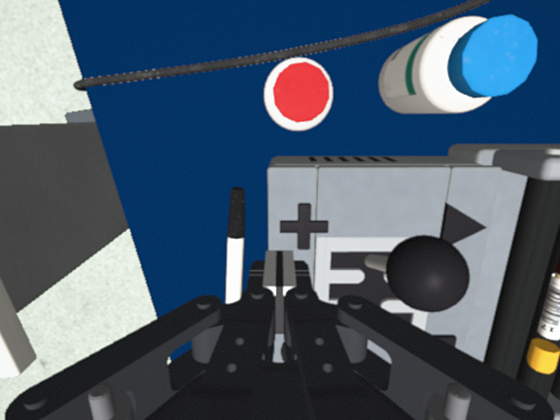

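View pics/w9.png

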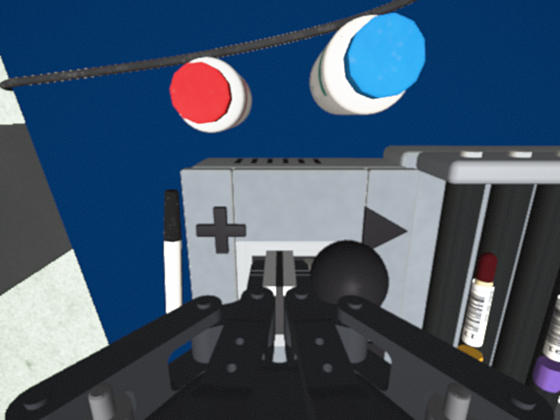

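The ball is at (349,279), so about (+20, +55) mm, and it has entered the rear-left slot. Pushing on to the end with a light stop force.

```bash
python3 - <<'E'
from h import *
from plant import bot
print(bot.movel(W(.027,.054,.119),speed=.03,force_limit=6))
im,I=look(bot,'w10')
for x in(.045,.054,.06): print(x,proj(I,W(x,.054,.134)))
E
```

```text
True
t 17.6 tcp mixer [0.0249 0.0542 0.1182] F [-2.47 -0.06  1.56]
0.045 (np.float64(323.8448686203751), np.float64(279.8135219305122))
0.054 (np.float64(342.9834959196579), np.float64(279.8420515274686))
0.06 (np.float64(355.7483033595514), np.float64(279.8610797893074))
```

View pics/w10.png

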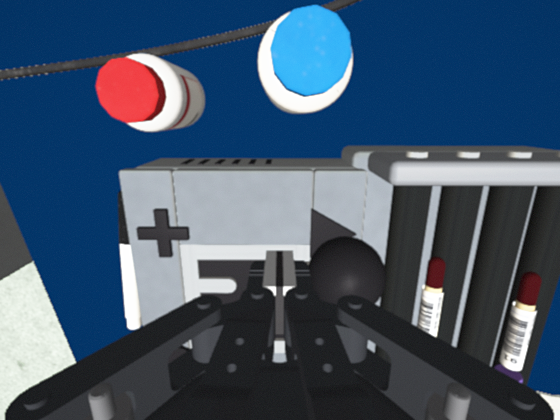

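It stopped on contact at TCP x = 25 mm, with the ball at (347,274), x ≈ 56 mm, which matches the end stop. Backing off, lifting and checking.

```bash
python3 - <<'E'
from h import *
from plant import bot
bot.movel(W(-.03,.054,.125),speed=.15)
bot.movel(W(-.05,.0,.26),speed=.25)
bot.wait(.3)
im,I=look(bot,'w11')
for p in((.054,.054,.134),(.04,.056,.139)): print(p,proj(I,W(*p)))
b=ball(im,(350,150,470,290),50,15);print(b,M(onz(I,*b[:2],.134)))
cv2.imwrite('pics/s11.png',cv2.resize(bot.grab_frame('scene')[150:300,200:400,::-1],(800,600)))
E
```

```text
t 19.2 tcp mixer [-5.030e-02  2.000e-04  2.592e-01] F [ 0.78 -0.17  1.05]
(0.054, 0.054, 0.134) (np.float64(402.9449278165343), np.float64(139.3512862885685))
(0.04, 0.056, 0.139) (np.float64(388.77308764150865), np.float64(137.37782768487065))
(421.8755225267069, 206.49489084997677, 59.73902893066406) [ 0.07834864 -0.00601656  0.134     ]
```

View pics/w11.png

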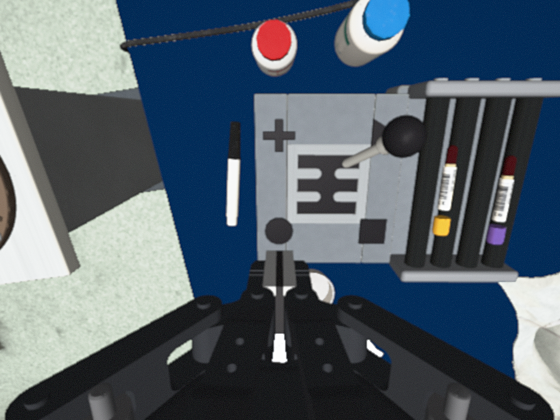

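View pics/s11.png

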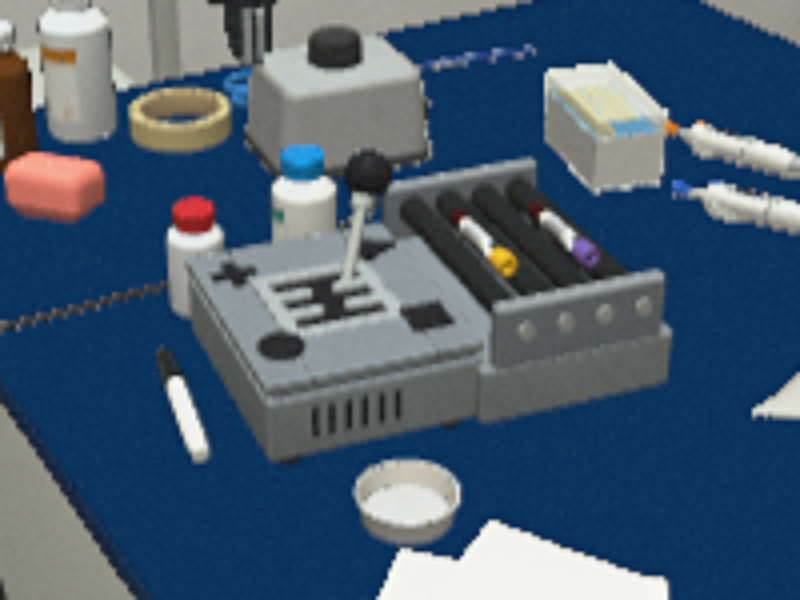

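The ball is at (404,136), against a predicted fully-home position of (403,139). Bystanders look untouched, so I'm handing in.

```bash
python3 - <<'E'
from plant import bot
print(bot.job_done())
E
```

```text
the job is handed in; nothing more can be done
None
```

The lever is in the slot with the triangular tag (rear-left), and I handed the job in about 19 s in. I pushed it with shut fingers and never gripped it: out of the front middle slot, left along the cross lane, then back into the corner slot. It did not enter any of the other three tagged slots.

**Final position:** the last push stopped by itself at the slot's end, on the light 6 N limit. After I backed off, the wrist picture showed the ball at pixel (404,136). The predicted pixel for fully home is (403,139), a difference of about 1–2 mm.

**Surroundings:** in the last pictures the two bottles, the marker and the dish look unmoved. I never went near the timer or the red pack, and did not check them separately at the end.

**Checks that failed or disagreed:**
- The scene camera put the tags about 7 mm off in y from the top and wrist cameras. I used the two that agreed.
- The automatic ball finder failed in the final picture because it picked up the dark rollers. I read that ball position by eye.

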